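# Refit the temperature knob of the hall fan-coil

### The arm

A 7-joint arm with a two-finger parallel gripper is mounted at the origin on the work surface. World frame = base frame: x ahead of the robot, y to its left, z up, the work surface at z = 0. Lengths are in mm, angles in rad, forces in N, time in s.
With the tool pointing down it reaches from about 350 to 900 mm from the base axis. Payload 8.1 kg.
Tool frame: the origin (TCP) lies midway between the tips of the shut fingers; the grasp point (between the pads) lies 19 mm behind it; z points along the fingers, y is the direction in which the jaws open and shut (so a half turn about z gives the same grasp; the last joint's range is limited). The gripper opens to 92 mm and grips with 3 to 60 N. Pads are 19 mm wide; open, the fingers measure 130 mm over their backs; the gripper's body (75 mm by 190 mm) begins 47 mm behind the grasp point.
Start: joints at [1.239, 0.434, 0.025, 1.573, -0.012, 1.134, -0.075], TCP at [141.73, -608.732, 226.742] pointing down, gripper open.
Joint ranges: [-2.62, 2.62], [-0.44, 2.09], [-1.27, 1.32], [0.08, 2.57], [-1.32, 4.46], [0.12, 2], [-2.74, 2.74]. Speed limits (rad/s): [2.22, 2.22, 3.01, 3.01, 3.14, 3.14, 3.14].

### API

Orientations are given as a unit quaternion [x, y, z, w].
In Python, from station import manip, get_image, calibration gives the robot as it stands.
- The arm moves only by the tool send_rows, never from a script. Its argument "commands" is text: rows parted by semicolons, each of 5 numbers parted by spaces: the shift along the tool's x, y, z in m, then the turn about the tool's z in degrees, then the closure, from -1 (fully open) to 1 (shut), so that 0 is half open. In form: dx dy dz twist jaw; .... A call has 1 to 20 rows; each row is the pose to reach, as a shift and turn from the pose commanded when the call began, along the tool's axes at that moment; what a row does not reach only later rows make up. A row lasts 1/8 s, in which the tool goes at most 62.5 mm and 10.7 degrees, less where a joint would pass 70% of its speed; a pose out of reach is approached as far as the arm can. A call with a gripper value outside its range is refused whole. The fingers move at their own pace and stop on an object; the grip force is fixed at half the most. Time passes only in rows, so rows that repeat a pose let the fingers close. It gives the time, the measured TCP pose, the force and the opening at its end, in the units of the state.
- manip.read_state(): the state, without advancing time (a new reading comes with each control period).
- get_image(name): name is "scene" or "top" or "wrist"; returns the picture (384x512x3 uint8, red, green, blue); there is no depth.
- calibration(name): a dict with "camera_matrix" (3x3 intrinsics, pixels), "R" (3x3) and "t" (3): a world point X has camera coordinates R X + t; the wrist camera has in their place "T_tool_cam" (4x4, takes a point from camera to tool coordinates, whose origin is the TCP and whose axes are the flange's). Camera axes: x right, y down, z forward; pixel columns grow to the right and rows downward; lengths in mm; the calibration is good to about 2 mm. A picture is of the moment at which its call begins: read the wrist's pose just before it. calibration takes no time and is no camera call.
- manip.close_job(): hands the job in, once; it reports no verdict.
The state is a dict: "t": time; "joints": joint angles; "joint_vel": joint speeds; "joint_torque": joint torques, N m; "ee_pos": TCP position; "orientation": TCP orientation; "wrist_force": force on the tool from outside, world axes, zero at the start; "wrist_torque": the same for the moment, N m; "finger_gap": finger opening in mm.
Only numpy, scipy, OpenCV 4.12 (cv2) and the standard library are available. Lean on these libraries where they do the work, as an engineer would, in place of code of your own. Each camera call takes 0.05 s, during which the arm holds its last target.

### The job

The black temperature knob has come off the grey heating control on the hall shelf and lies in the red key dish. Fit it back on the brass D-shaft, flat to flat, push it gently on until it snaps fully home, then turn it, still fully home, until its white pointer line stands at the orange dot, and let go. Never force it, and leave everything else on the shelf as it is.

Things in the scene. Friction and masses are not known exactly. Their poses are not given: they have to be found in the camera images.
- knob: Black die-cast metal knob, 140 to 230 g, lying upright (bore down) on the dish's floor. Origin: centre of its underside, at the mouth of the bore; z up, x to the end with the white pointer line. Skirt 60 mm in diameter, 5 mm thick. D-shaped bore open below: 19 mm across its round, flat on the +x (pointer) side 3.3 mm from the axis, 17 mm deep; the flat runs down to the mouth.
- grip (a point): Fixed to the knob: centre of its bar grip, on the knob's axis 25 mm above the underside. The bar is 52 mm long (along the knob's x), 28 mm wide (along its y), from 5 mm (skirt) to 32 mm above the underside: grip it across the 28 mm.
- pointer (a point): Fixed to the knob: the point 36 mm from the knob's axis along the white pointer line (6 mm beyond the skirt's edge), level with the underside.
- pod: Grey steel heating control, fixed to the shelf: 130 mm (x) by 155 mm (y), top 43 mm high, with a round silver dial plate 86 mm in diameter, 2 mm thick. Origin: on the shaft's axis at shelf height; x away from the operator, z up. A low black rocker switch, 50 mm high over the shelf, lies 65 to 87 mm from the shaft towards the pod's -y.
- seat (a point): Fixed to the pod: point on the shaft's axis at the top of the dial plate, 45 mm above the shelf, where the knob's underside comes to rest; axes as the pod. Until the knob is home, contact forces on shaft and pod (side forces too) that add up to more than 30 N count as forcing: keep the push under about 15 N and ease side forces. Once home the limit is 60 N.
- shaft_tip (a point): Fixed to the pod, on the shaft's axis at the tip, 15 mm above the seat. Brass D-shaft, 18 mm in diameter, flat 3 mm from the axis. The flat faces anywhere from the pod's +x to 80 degrees anticlockwise (from above) of it: not measured, to be found by feel or seen. Pressing on the tip with 3 to 6 N does not turn it. It turns with the knob against about 0.05 Nm, a few degrees of play; stops 103 degrees either side of +x.
- mark (a point): Fixed to the pod: centre of the orange dot, 8 mm in diameter, on the dial plate 36 mm from the shaft's axis, 23 degrees (0.4 rad) clockwise, seen from above, of the pod's +x. The other, small dots on the plate are dark grey.
- dish: Red ceramic key dish, loose, 0.5 kg: 180 mm in diameter at the rim, 24 mm high, walls 5 mm thick and sloping, floor 6 mm thick and flat over about 132 mm in diameter. Origin: centre of its underside.
- whistle: Chrome whistle, 52 mm long, 18 mm high, lying loose. Origin: underside of its round chamber.
- scoop: Lime green plastic scoop, 160 mm long, 54 mm wide, 32 mm high, loose. Origin: underside of its bowl; handle towards its -x.
- ball_center (a point): Centre of the grey hard silicone ball, 60 mm in diameter, which lies loose on a cork ring 80 mm in diameter and 8 mm high.
- key: Brass key on a brown fob, 105 mm long, 7 mm high, loose. Origin: underside of the key's round bow.
- box: Bamboo box with a hinged lid, fixed: 140 mm (x) by 200 mm (y), 78 mm high without the lid's 35 mm high knob. Origin: centre of its underside.
- catch_level (a point): Fixed to the pod, on the shaft's axis 7 mm above the seat: height of a small sprung catch ball in the shaft's round side, opposite the flat. Out of line the knob rests on the tip, 15 mm above the seat; in line within about 8 degrees it drops some 4 mm freely, then the ball resists with 4 to 10 N over the next 5 mm, then snaps into a groove in the knob and draws it to the plate.
Things that resemble listed ones, but are neither listed nor needed, are in the scene too. Of the things that look like the knob, the largest one is meant.

How it is judged (in metres and radians):
On the way, in this order (a step that is already met when the one before it is completed fails the run):
1. the knob is fully home on the shaft, snapped on (z of knob in the frame of seat below 0.0025 m and horizontal distance between knob and seat below 0.003 m and angle between knob's own z axis and vertical below 0.12 rad), for 0.2 s.
2. the knob, still home, is turned until its pointer stands at the orange dot (z of knob in the frame of seat below 0.0025 m and horizontal distance between pointer and mark below 0.006 m), for 0.2 s.
At the end, for the whole second after the job is handed in: The knob sits on the shaft with its underside within 2.5 mm of the dial plate, centred within 3 mm and upright within 7 degrees, its pointer point within 6 mm (9.5 degrees) of the orange dot's centre, at rest and let go (all of step 2 and horizontal distance between knob and seat below 0.003 m and angle between knob's own z axis and vertical below 0.12 rad and linear speed of knob below 0.01 m/s); the robot touches nothing.
It fails at once if the knob is forced on: contact forces on the shaft and control add up to more than 30 N while the knob is not yet home (contact force between pod and anything else above 30 N and z of knob in the frame of seat above 0.003 m).
It fails at once if contact forces on the control, its shaft and dial plate add up to more than 60 N (contact force between pod and anything else above 60 N).
It fails at once if the dish is shoved more than 30 mm or tipped (distance of dish from where it was at the start of the episode above 0.03 m or angle between dish's own z axis and vertical above 0.2 rad).
It fails at once if the whistle, scoop, ball or key is moved more than 20 mm (distance of any of whistle, scoop, ball_center, key from where it was at the start of the episode above 0.02 m).
It also fails if it takes over 64 s, if anything falls off the work surface, if the arm or the gripper's body presses on something with over 40 N, if the wrist force passes 120 N, or if a joint passes its speed limit or range.

## Working session

There is one attempt and no reset: what is moved stays moved. The work goes in short steps, Python scripts to look and compute and a tool call to move; the robot and the scene stay as the last step left them, time stands still between calls to the robot, and variables do not carry over. Pictures are saved under pics/ and viewed, and the job is handed in when it is done.

Besides the shell and the picture viewer there is one more tool, called after "Emit:" as name(argument=value, ...), one argument or row to a line, values as JSON. send_rows: Moves the arm, as the interface text tells. Its arguments: {"type":"object","properties":{"commands":{"type":"string"}},"required":["commands"]}

```bash
mkdir -p pics; ls; python3 - <<'E'
from station import manip,get_image,calibration
import cv2
print(manip.read_state())
for n in ["scene","top","wrist"]:
    im=get_image(n); cv2.imwrite(f"pics/{n}0.png",cv2.cvtColor(im,cv2.COLOR_RGB2BGR)); print(n,calibration(n))
E
```

```text
pics
{'t': 0.0, 'joints': array([ 1.23937751,  0.4351862 ,  0.02495185,  1.57408614, -0.01157265,
        1.13396551, -0.07509816]), 'joint_vel': array([ 1.66845300e-03,  6.62251659e-04, -2.58839574e-05,  3.33477742e-04,
       -7.29384319e-05, -1.21302364e-03,  6.53283072e-04]), 'joint_torque': array([-3.44442060e-04, -6.67846942e+01,  9.85129885e-01, -3.14457536e+01,
       -6.05356484e-02,  4.29572293e-02,  2.06328800e-04]), 'ee_pos': array([ 141.60379838, -608.24101748,  225.97180846]), 'orientation': array([ 9.93464217e-01,  1.14141517e-01, -1.60808227e-04, -7.32959598e-04]), 'wrist_force': array([ 0.140112  , -0.40708681,  0.20016403]), 'wrist_torque': array([-0.03753593,  0.03084293, -0.00517687]), 'finger_gap': 91.90537616177215}
scene {'camera_matrix': array([[403.0403361 ,   0.        , 251.2928888 ],
       [  0.        , 403.0403361 , 191.03774372],
       [  0.        ,   0.        ,   1.        ]]), 'R': array([[ 0.45020912,  0.89280172,  0.01472562],
       [ 0.63036438, -0.30610438, -0.71340091],
       [-0.63241798,  0.3304621 , -0.70060139]]), 't': array([-233.40526
[... 258 characters left out ...]
482977],
       [-0.99729693,  0.01329513, -0.07226398],
       [ 0.07219216, -0.00580526, -0.99737385]]), 't': array([  -2.31809026,  566.37716255, 1129.7696834 ])}
wrist {'camera_matrix': array([[278.45506582,   0.        , 253.86068157],
       [  0.        , 278.45506582, 194.34487594],
       [  0.        ,   0.        ,   1.        ]]), 'T_tool_cam': array([[ 2.34989245e-04, -9.65112874e-01, -2.61834079e-01,
         6.93193463e+01],
       [ 9.99999972e-01,  2.35778366e-04,  2.84015833e-05,
         7.78730764e-01],
       [ 3.43240774e-05, -2.61834078e-01,  9.65112902e-01,
        -1.58125158e+02],
       [ 0.00000000e+00,  0.00000000e+00,  0.00000000e+00,
         1.00000000e+00]])}
```

View pics/scene0.png

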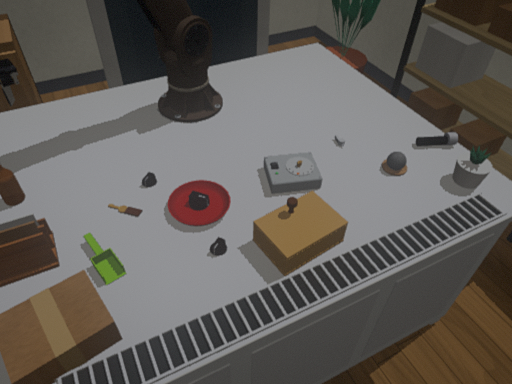

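View pics/top0.png

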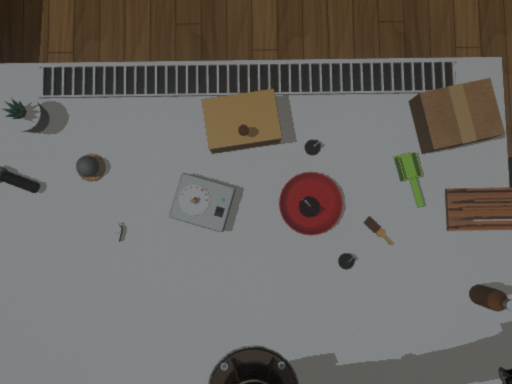

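View pics/wrist0.png

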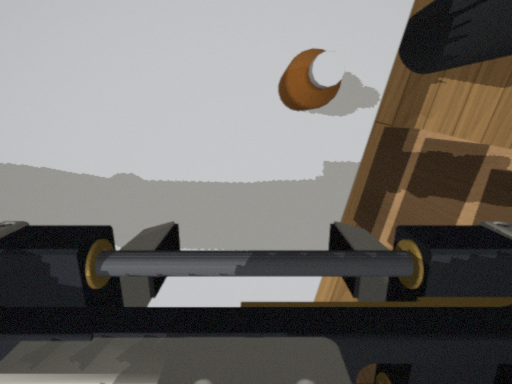

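The scene and top pictures show the red dish at top (311,204) with the black knob in it, and the pod at (203,201) with its shaft near (195,200). Next I'll zoom in on both.

```bash
cat > h.py <<'E'
import numpy as np, cv2
from station import manip,get_image,calibration
from scipy.spatial.transform import Rotation as Rn
def cam(n,st=None):
    c=calibration(n);K=c["camera_matrix"]
    if n=="wrist":
        T=np.eye(4);T[:3,:3]=Rn.from_quat(st["orientation"]).as_matrix();T[:3,3]=st["ee_pos"]
        M=T@np.array(c["T_tool_cam"]);return K,M[:3,:3],M[:3,3]
    R=np.array(c["R"]);t=np.array(c["t"]);return K,R.T,-R.T@t
def onplane(C,uv,z):
    K,R,o=C;uv=np.atleast_2d(uv).astype(float)
    d=(R@np.linalg.inv(K)@np.c_[uv,np.ones(len(uv))].T).T
    s=(z-o[2])/d[:,2];return o+d*s[:,None]
def proj(C,X):
    K,R,o=C;p=(np.atleast_2d(X)-o)@R@K.T;return p[:,:2]/p[:,2:]
def save(im,name,box=None,f=1):
    b=cv2.cvtColor(im,cv2.COLOR_RGB2BGR)
    if box: b=b[box[1]:box[3],box[0]:box[2]]
    cv2.imwrite("pics/"+name,cv2.resize(b,None,fx=f,fy=f,interpolation=cv2.INTER_CUBIC))
E
python3 - <<'E'
from h import *
b=cv2.imread("pics/top0.png")
c=cv2.resize(b[160:245,160:360],None,fx=4,fy=4,interpolation=cv2.INTER_CUBIC);cv2.imwrite("pics/z1.png",c)
b2=cv2.imread("pics/scene0.png")
c=cv2.resize(b2[140:235,160:335],None,fx=4,fy=4,interpolation=cv2.INTER_CUBIC);cv2.imwrite("pics/z2.png",c)
C=cam("top")
print(onplane(C,[311,204],24),onplane(C,[310,206],38),onplane(C,[195,200],45), onplane(C,[[313,147],[346,261],[248,205]],20))
hsv=cv2.cvtColor(b,cv2.COLOR_BGR2HSV)
m=cv2.inRange(hsv,(0,120,60),(8,255,255))|cv2.inRange(hsv,(172,120,60),(180,255,255))
cn=max(cv2.findContours(m,0,2)[0],key=cv2.contourArea);print(cv2.fitEllipse(cv2.convexHull(cn)))
E
```

```text
[[ 520.69404436 -171.08382442   24.        ]] [[ 514.73050733 -166.1234577    38.        ]] [[535.34025978 151.42569785  45.        ]] [[ 682.93555347 -181.24385842   20.        ]
 [ 360.50242418 -265.59441219   20.        ]
 [ 520.40894018    5.8426748    20.        ]]
((310.4222106933594, 203.1984100341797), (61.96466827392578, 62.51384735107422), 121.26375579833984)
```

View pics/z1.png

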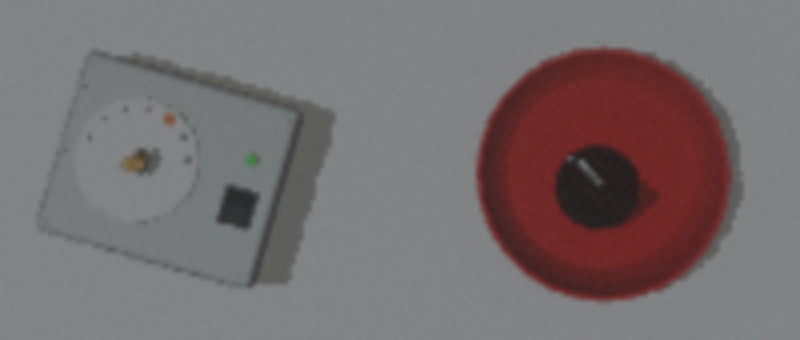

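View pics/z2.png

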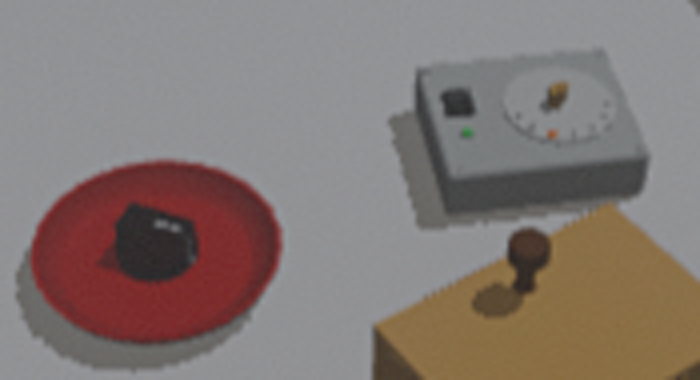

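The knob's pointer is at about +48° in world (top zoom, 601,184 → 571,157). The pod's x axis is at about -17°. I'll go above the dish for a wrist view.

Emit:
send_rows(
  commands="0.464 -0.346 0.06 -35 -1;0.464 -0.346 0.06 -35 -1;0.464 -0.346 0.06 -35 -1;0.464 -0.346 0.06 -35 -1;0.464 -0.346 0.06 -35 -1;0.464 -0.346 0.06 -35 -1;0.464 -0.346 0.06 -35 -1;0.464 -0.346 0.06 -35 -1;0.464 -0.346 0.06 -35 -1;0.464 -0.346 0.06 -35 -1;0.464 -0.346 0.06 -35 -1;0.464 -0.346 0.06 -35 -1;0.464 -0.346 0.06 -35 -1;0.464 -0.346 0.06 -35 -1",
)

```text
t: 1.9
ee_pos: [514.6, -167.7, 166.9]
orientation: [0.914, 0.407, -0.0, 0.0]
wrist_force: [1.1, 0.4, -0.0]
finger_gap: 91.6
```

```bash
python3 - <<'E'
from h import *
st=manip.read_state();im=get_image("wrist");np.save("w1.npy",im);save(im,"w1.png",None,1.5)
print(st["t"],st["joints"],st["ee_pos"],st["orientation"])
E
```

```text
1.9 [ 0.45838715  0.38385419 -0.32005572  1.83365732  0.14623563  0.94683097
 -0.65880831] [ 514.64032503 -167.73466986  166.90273727] [ 9.13577706e-01  4.06664141e-01 -7.57054758e-05  2.11350313e-04]
```

View pics/w1.png

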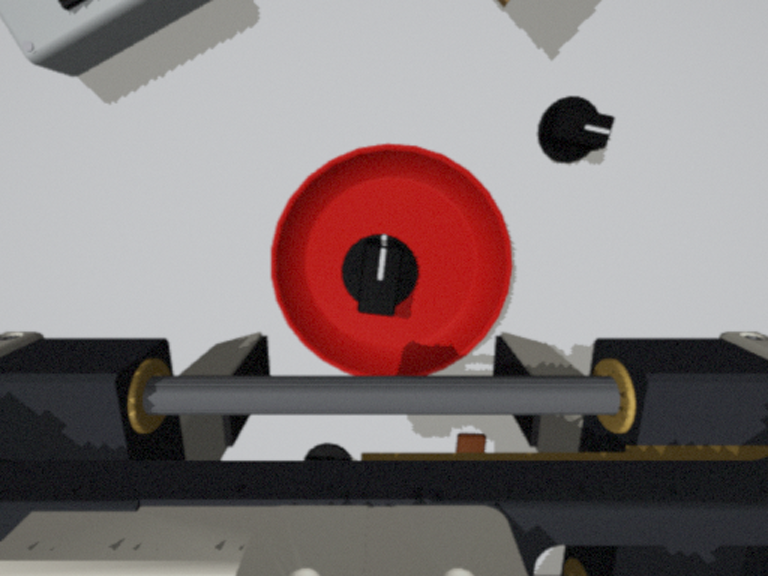

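The wrist view shows the knob at about (379,275) in the 1.5× picture, with the line running up from (380,278) to (384,236). I'll measure it.

```bash
python3 - <<'E'
from h import *
st=manip.read_state();im=np.load("w1.npy");C=cam("wrist",st)
save(im,"w1z.png",(205,140,305,225),7)
x0,y0,x1,y1=205,140,305,225
sub=im[y0:y1,x0:x1].astype(int)
white=(sub.min(2)>120)
ys,xs=np.nonzero(white);print(len(xs));
for y in np.unique(ys): print(y+y0,(xs[ys==y]+x0).tolist())
dark=(sub.max(2)<75).astype(np.uint8)
n,l,s,c=cv2.connectedComponentsWithStats(dark);print(s,c+[x0,y0])
E
```

```text
86
157 [255, 256, 257]
158 [254, 255, 256, 257]
159 [254, 255, 256, 257]
160 [255, 256]
162 [256]
163 [256]
166 [254, 255, 256]
167 [254, 255, 256]
168 [254, 255, 256]
169 [254, 255, 256]
170 [253, 254, 255, 256]
171 [253, 254, 255, 256]
172 [253, 254, 255, 256]
173 [253, 254, 255, 256]
174 [253, 254, 255, 256]
175 [253, 254, 255]
176 [253, 254, 255]
177 [253, 254, 255]
178 [252, 253, 254, 255]
179 [252, 253, 254, 255]
180 [252, 253, 254, 255]
181 [252, 253, 254, 255]
182 [252, 253, 254]
183 [252, 253, 254, 255]
184 [252, 253, 254]
185 [252, 253, 254]
186 [253]
[[   0    0  100   85 6589]
 [  23   17   51   53 1911]] [[255.020944   181.76050994]
 [252.70381999 182.82574568]]
```

View pics/w1z.png

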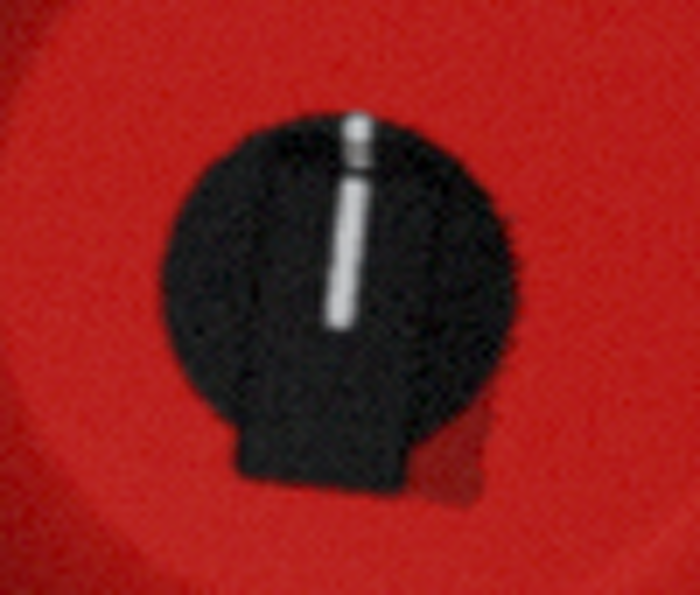

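```bash
python3 - <<'E'
from h import *
st=manip.read_state();im=np.load("w1.npy");C=cam("wrist",st)
x0,y0,x1,y1=205,140,305,225
sub=im[y0:y1,x0:x1].astype(int)
m=((sub.max(2)<75)|(sub.min(2)>80)).astype(np.uint8)
cn=max(cv2.findContours(m,0,1)[0],key=cv2.contourArea)[:,0]+[x0,y0]
cn=cn[cn[:,1]<198]
cn=cn[~((cn[:,0]>265)&(cn[:,1]>190))]
P=onplane(C,cn,9)[:,:2]
A=np.c_[2*P,np.ones(len(P))];s=np.linalg.lstsq(A,(P**2).sum(1),rcond=None)[0]
print("skirt c",s[:2],"r",np.sqrt(s[2]+s[0]**2+s[1]**2))
a=onplane(C,[[254.9,166],[253.2,185]],38)[:,:2]
print("line",a,np.degrees(np.arctan2(*(a[0]-a[1])[::-1])))
b=onplane(C,np.array([[238,478],[406,494]])/7+[x0,y0]-.5,38)[:,:2];print("end corners",b,np.linalg.norm(b[1]-b[0]))
d=b[1]-b[0];print("dir",np.degrees(np.arctan2(d[0],-d[1])), "mid+26", b.mean(0)+26*np.array([np.cos(np.radians(45)),np.sin(np.radians(45))]))
yw=2*np.degrees(np.arctan2(st["orientation"][1],st["orientation"][0]));print(yw)
E
```

```text
skirt c [ 513.43789954 -167.46379721] r 28.526325725541565
line [[ 530.17197734 -152.09164993]
 [ 515.29107453 -165.97821165]] 43.02037208517331
end corners [[ 486.52335054 -174.15544756]
 [ 504.10460963 -193.47683529]] 26.123106534571452
dir 42.30024167657352 mid+26 [ 513.6987564  -165.43136511]
48.022083803228
```

Emit:
send_rows(
  commands="0 -0.0014 0.03 5.3 -0.1;0 -0.0014 0.08 5.3 -0.1;0 -0.0014 0.11 5.3 -0.1;0 -0.0014 0.13 5.3 -0.1;0 -0.0014 0.143 5.3 -0.1;0 -0.0014 0.152 5.3 -0.1;0 -0.0014 0.152 5.3 -0.1",
)

```text
t: 2.82
ee_pos: [514.1, -165.7, 14.6]
orientation: [0.931, 0.365, -0.0, -0.0]
wrist_force: [0.3, -0.2, -0.1]
finger_gap: 50.3
```

```bash
python3 - <<'E'
from h import *
st=manip.read_state();save(get_image("wrist"),"w2.png",None,1.5);print(st["ee_pos"],st["wrist_force"])
E
```

```text
[ 514.08067438 -165.66251249   14.60483191] [ 0.30947287 -0.24494037 -0.14747044]
```

View pics/w2.png

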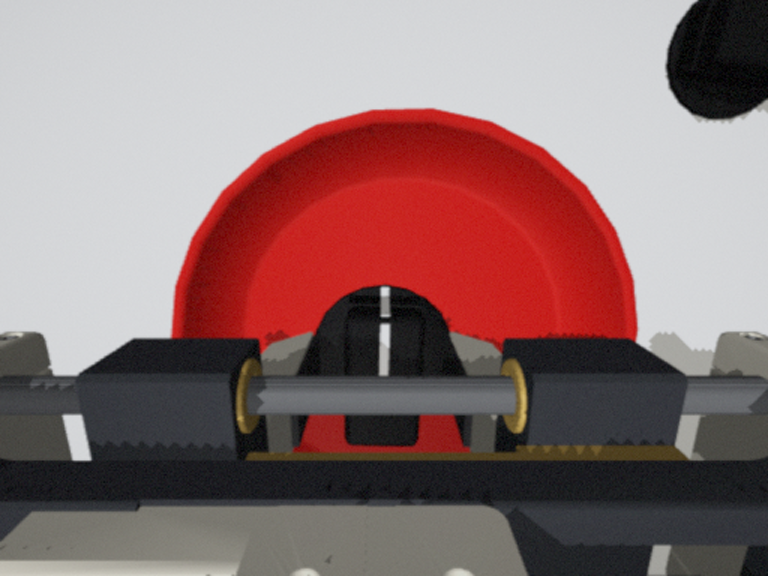

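The bar sits centred between the fingers and is aligned with them (line at 385 in the 1.5× picture, fingers at 280/485). I'll close and lift.

Emit:
send_rows(
  commands="0 0 0 0 1;0 0 0 0 1;0 0 0 0 1;0 0 0 0 1;0 0 0 0 1;0 0 -0.005 0 1;0 0 -0.03 0 1;0 0 -0.08 0 1;0 0 -0.12 0 1;0 0 -0.16 0 1;0 0 -0.16 0 1",
)

```text
t: 4.25
ee_pos: [515.8, -165.9, 177.7]
orientation: [0.931, 0.365, 0.002, 0.002]
wrist_force: [0.4, -0.5, -2.1]
finger_gap: 27.7
```

```bash
python3 - <<'E'
from h import *
st=manip.read_state();im=get_image("wrist");np.save("w3.npy",im);save(im,"w3.png",None,1.5)
print(st["ee_pos"],st["wrist_force"],st["finger_gap"],st["wrist_torque"],st["joints"])
b=get_image("top");np.save("t3.npy",b);save(b,"t3.png",(165,165,265,240),8)
E
```

```text
[ 515.83981992 -165.85903596  177.73252647] [ 0.38480782 -0.53770832 -2.08300818] 27.728364263327922 [-0.02587245 -0.04983726  0.00798262] [ 0.44687274  0.368384   -0.30810738  1.82489082  0.13414172  0.96303872
 -0.74181818]
```

View pics/w3.png

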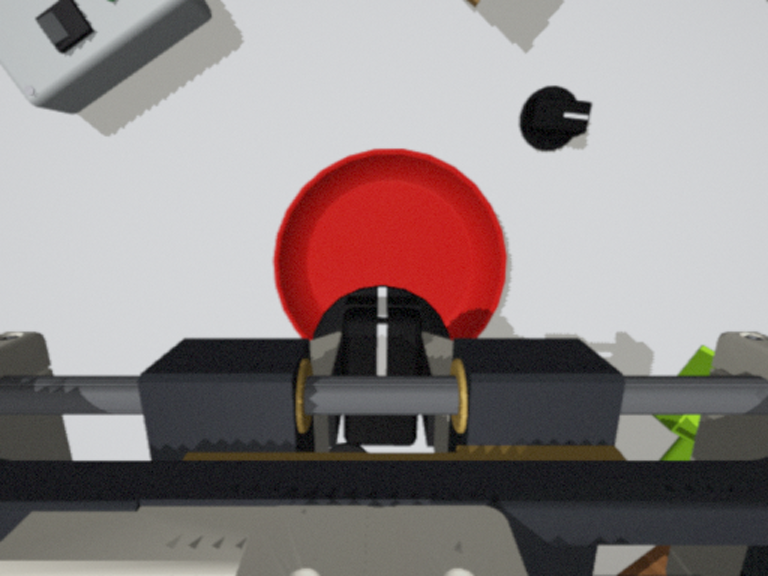

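View pics/t3.png

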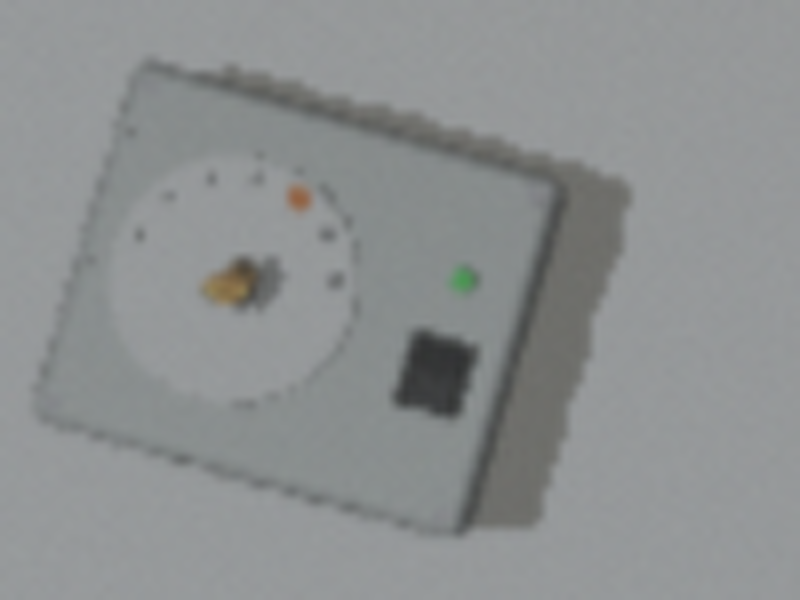

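The knob is held straight (gap 27.7, line along the tool x). Now I'll move to look at the shaft from the wrist camera, keeping the shaft about 60 mm ahead of the TCP.

Emit:
send_rows(
  commands="0.173 -0.239 0.027 20 1;0.173 -0.239 0.027 20 1;0.173 -0.239 0.027 20 1;0.173 -0.239 0.027 20 1;0.173 -0.239 0.027 20 1;0.173 -0.239 0.027 20 1;0.173 -0.239 0.027 20 1;0.173 -0.239 0.027 20 1;0.173 -0.239 0.027 20 1",
)

```text
t: 5.48
ee_pos: [478.9, 126.0, 147.5]
orientation: [0.98, 0.197, -0.0, 0.0]
wrist_force: [-0.5, 0.3, -2.1]
finger_gap: 28.1
```

```bash
python3 - <<'E'
from h import *
st=manip.read_state();im=get_image("wrist");np.save("w4.npy",im);save(im,"w4.png",None,1.5)
import pickle;pickle.dump(st,open("s4.pkl","wb"))
print(st["ee_pos"],st["orientation"],st["wrist_force"],st["finger_gap"],st["joints"])
E
```

```text
[478.85668619 125.96815409 147.54733794] [ 9.80484026e-01  1.96598578e-01 -1.75851283e-04  2.09086931e-04] [-0.4990799   0.33121735 -2.12439983] 28.066108946461704 [-0.09651645  0.34067499 -0.33960871  1.96071501  0.14731468  0.86412231
 -1.68908419]
```

View pics/w4.png

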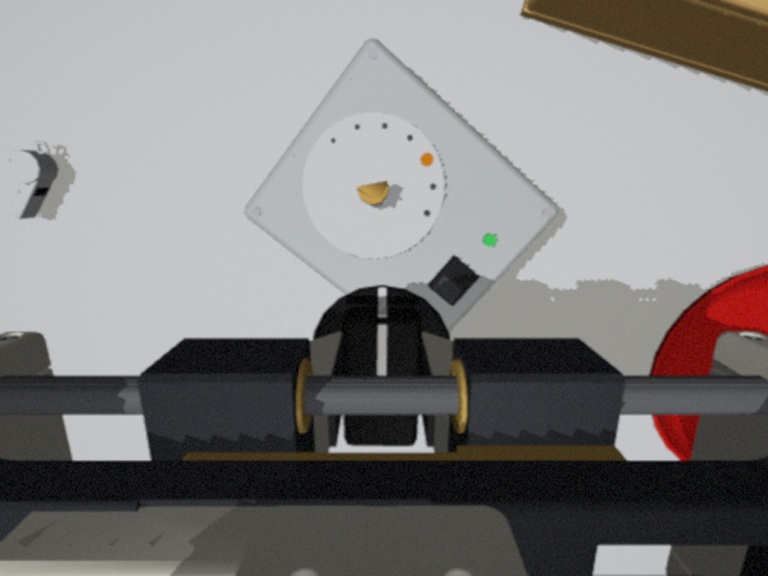

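```bash
python3 - <<'E'
from h import *
im=np.load("w4.npy");save(im,"w4z.png",(222,105,282,150),12)
save(im,"w4k.png",(200,180,310,300),5)
import pickle;st=pickle.load(open("s4.pkl","rb"));C=cam("wrist",st)
x0,y0,x1,y1=195,65,305,180
sub=im[y0:y1,x0:x1]
hsv=cv2.cvtColor(sub,cv2.COLOR_RGB2HSV)
o=cv2.inRange(hsv,(8,150,120),(20,255,255))
n,l,s,c=cv2.connectedComponentsWithStats(o);print(s,c+[x0,y0])
E
```

```text
[[    0     0   110   115 12513]
 [   86    37     7     8    44]
 [   50    57    13    12    82]
 [   46    61     4     6     9]
 [   51    66     1     1     1]
 [   51    68     1     1     1]] [[249.36945577 122.02013906]
 [284.20454545 105.88636364]
 [251.64634146 126.63414634]
 [242.55555556 128.33333333]
 [246.         131.        ]
 [246.         133.        ]]
```

View pics/w4z.png

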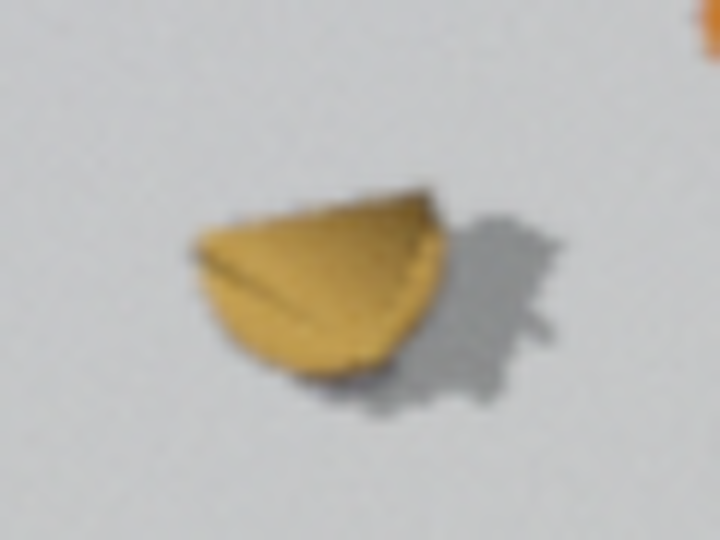

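View pics/w4k.png

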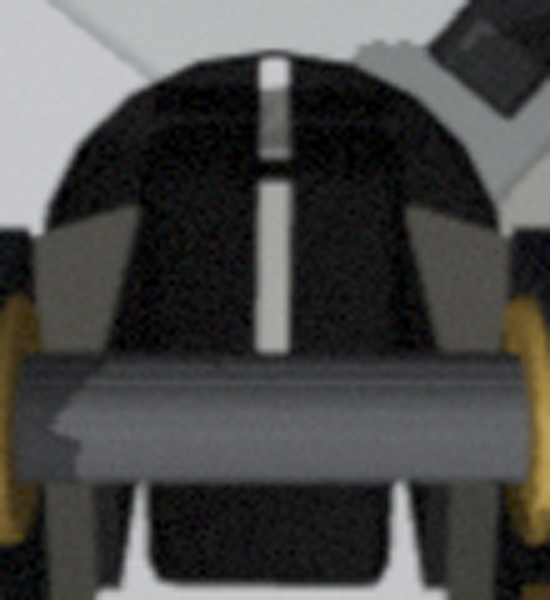

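The shaft's D is clear in the zoom. The flat's edge runs (195,240)–(432,190), so it faces up and slightly left. I'll measure the axis and the angles.

```bash
python3 - <<'E'
from h import *
import pickle;st=pickle.load(open("s4.pkl","rb"));C=cam("wrist",st);im=np.load("w4.npy")
dg=lambda d:np.degrees(np.arctan2(d[1],d[0]))
yw=np.radians(2*dg(st["orientation"][:2]));print("yaw",np.degrees(yw),"cam",C[2])
hsv=cv2.cvtColor(im,cv2.COLOR_RGB2HSV)
br=((hsv[...,1]>70)&(hsv[...,0]<35)).astype(np.uint8);k=np.zeros_like(br);k[115:142,232:262]=br[115:142,232:262]
cn=max(cv2.findContours(k,0,1)[0],key=cv2.contourArea)[:,0].astype(float)
x,y,w,h=cv2.boundingRect(cn.astype(np.int32));print(x,y,w,h)
P=onplane(C,cn,60)[:,:2]
# flat: per-column top edge
t=[]
for u in range(x+3,x+w-3):
    v=np.nonzero(k[:,u])[0]; t.append((u,v.min()-.5))
t=np.array(t);T=onplane(C,t,60)[:,:2]
vx,vy,cx,cy=cv2.fitLine(T.astype(np.float32),cv2.DIST_HUBER,0,.01,.01).ravel()
n=np.array([-vy,vx]); n*=np.sign(n@[np.cos(yw),np.sin(yw)]);print("flat dir world",dg(n))
dist=(P-[cx,cy])@n
low=P[dist<-2.5]
A=np.c_[2*low,np.ones(len(low))];s=np.linalg.lstsq(A,(low**2).sum(1),rcond=None)[0];print("round c",s[:2],"r",np.sqrt(s[2]+s[:2]@s[:2]),"flat dist",([cx,cy]-s[:2])@n)
ex=P@np.array([vx,vy]);print("flat width",np.ptp(ex),"depth",dist.min(), "axis est mid", np.array([vx,vy])*(ex.max()+ex.min())/2+n*(([cx,cy]@n)-3))
# dial: boundary of bright plate
g=cv2.cvtColor(im,cv2.COLOR_RGB2GRAY)
c0=np.array([249.5,123.5])
E=[]
gb=cv2.GaussianBlur(g,(0,0),1).astype(float)
for a in np.radians(np.arange(0,360,4)):
    r=np.arange(38,56,.25);pts=c0[None]+r[:,None]*[np.cos(a),np.sin(a)]
    v=cv2.remap(gb.astype(np.float32),pts[:,0].astype(np.float32)[None],pts[:,1].astype(np.float32)[None],1)[0]
    d=np.diff(v);i=d.argmin()
    if d[i]<-1: E.append(pts[i])
E=np.array(E);Q=onplane(C,E,45)[:,:2]
ok=np.ones(len(Q),bool)
for _ in range(6):
    A=np.c_[2*Q[ok],np.ones(ok.sum())];s=np.linalg.lstsq(A,(Q[ok]**2).sum(1),rcond=None)[0];R=np.sqrt(s[2]+s[:2]@s[:2])
    e=abs(np.hypot(*(Q-s[:2]).T)-R);ok=e<1.2
print("dial c",s[:2],"R",R,ok.sum(),len(Q))
m=onplane(C,[284.2,105.9],45)[0,:2];print("mark",m,np.linalg.norm(m-s[:2]),dg(m-s[:2]))
# knob front edge and line in tool frame
T=np.array(calibration("wrist")["T_tool_cam"]);K=C[0]
def tool(uv,z):
    d=T[:3,:3]@np.linalg.inv(K)@[uv[0],uv[1],1];return T[:3,3]+d*(z-T[2,3])/d[2]
print("front edge",tool((200+274/5,180+52/5),5.5),"top line",tool((200+274/5,180+182/5),-23.4),tool((200+273/5,180+350/5),-23.4),"back end",tool((200+270/5,180+583/5),-23.4))
E
```

```text
yaw 22.676247257314238 cam [542.96798519 152.21564133 305.64210413]
239 121 20 16
flat dir world 30.65317
round c [535.77803168 154.15265344] r 8.236174732035954 flat dist 2.9802525858646653
flat width 16.73105955307281 depth -11.541562115538783 axis est mid [535.75247782 154.15702609]
dial c [535.9265588  154.67020531] R 42.4597267536547 74 86
mark [563.61969447 131.3472363 ] 36.205947672140105 -40.103853468813185
front edge [27.29344692  1.15592627  5.5       ] top line [ 20.94715457   1.06457572 -23.4       ] [  2.08794428   0.97962042 -23.4       ] back end [-26.33803736   0.67193799 -23.4       ]
```

Wrist measurements:
- Axis (535.8,154.3), confirmed by the dial (radius 42.5) and the mark (36.2 mm away at -40°).
- Flat direction 31–34°.
- Knob in the tool about (-1.3, +1) by the same camera. I'll use the difference between the two, which cancels the camera bias.

Next I move to just above the tip.

Emit:
send_rows(
  commands="0.0647 -0.0055 0 -9.8 1;0.0647 -0.0055 0.02 -9.8 1;0.0647 -0.0055 0.05 -9.8 1;0.0647 -0.0055 0.0685 -9.8 1;0.0647 -0.0055 0.0695 -9.8 1;0.0647 -0.0055 0.0695 -9.8 1;0.0647 -0.0055 0.0695 -9.8 1",
)

```text
t: 6.4
ee_pos: [536.9, 157.6, 79.3]
orientation: [0.96, 0.281, 0.001, -0.0]
wrist_force: [-0.1, -1.3, -1.7]
finger_gap: 27.9
```

```bash
python3 - <<'E'
from h import *
st=manip.read_state();print(st["ee_pos"],st["orientation"],st["wrist_force"],st["wrist_torque"],st["joints"])
b=get_image("scene");save(b,"s5.png",(250,120,340,200),8)
b=get_image("top");save(b,"t5.png",(150,150,250,240),6)
E
```

```text
[536.91617807 157.59713346  79.26001896] [ 9.59839291e-01  2.80549003e-01  8.90190674e-04 -1.91982484e-05] [-0.06052288 -1.26910987 -1.72726574] [-0.05129267 -0.05367876 -0.0200883 ] [-0.13590278  0.52214193 -0.33891043  1.87504934  0.23788458  0.781826
 -1.60460046]
```

View pics/s5.png

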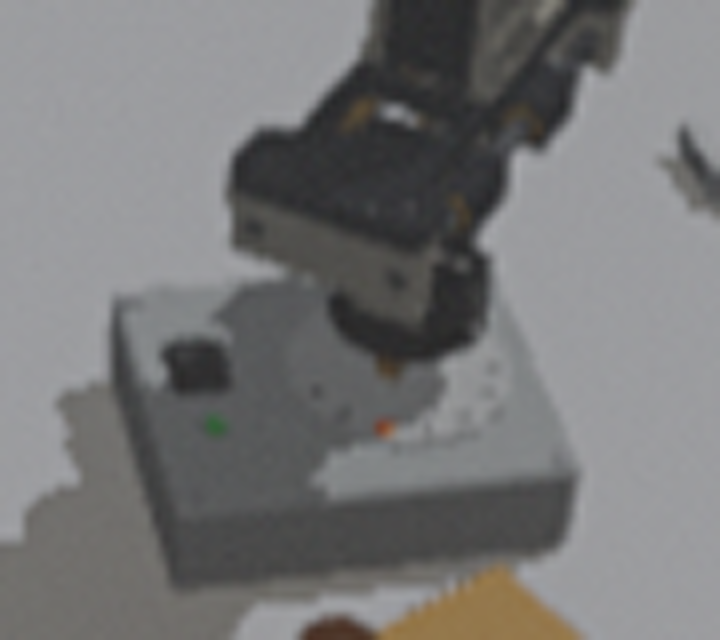

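Emit:
send_rows(
  commands="0 0 0.004 0 1;0 0 0.007 0 1;0 0 0.007 0 1;0 0 0.007 0 1",
)

```text
t: 7.0
ee_pos: [536.2, 157.5, 71.2]
orientation: [0.96, 0.281, -0.0, 0.0]
wrist_force: [-0.4, 0.9, -2.2]
finger_gap: 27.7
```

Emit:
send_rows(
  commands="0 0 0.0005 0 1;0 0 0.001 0 1;0 0 0.0015 0 1;0 0 0.0015 0 1",
)

```text
t: 7.5
ee_pos: [536.2, 157.4, 69.7]
orientation: [0.96, 0.281, 0.0, 0.0]
wrist_force: [0.1, -0.4, -1.0]
finger_gap: 28.0
```

Emit:
send_rows(
  commands="0 0 0.0005 0 1;0 0 0.001 0 1;0 0 0.001 0 1",
)

```text
t: 7.88
ee_pos: [536.2, 157.4, 68.7]
orientation: [0.96, 0.281, -0.0, 0.0]
wrist_force: [0.1, -0.1, -2.3]
finger_gap: 27.8
```

Emit:
send_rows(
  commands="0 0 0.0005 0 1;0 0 0.001 0 1;0 0 0.001 0 1",
)

```text
t: 8.25
ee_pos: [536.4, 157.5, 68.1]
orientation: [0.96, 0.281, 0.0, 0.0]
wrist_force: [-0.3, -0.5, 4.2]
finger_gap: 27.8
```

Contact with the tip comes at TCP z≈68.2, as predicted (68.6), with about 6 N on it. It's resting on the tip, so I'll feel sideways in small steps under this light press.

Emit:
send_rows(
  commands="0 0.0003 0 0 1;0 0.0006 0 0 1;0 0.0006 0 0 1",
)

```text
t: 8.62
ee_pos: [536.6, 157.3, 67.8]
orientation: [0.96, 0.281, 0.0, -0.0]
wrist_force: [-0.3, 2.1, 4.8]
finger_gap: 27.9
```

Emit:
send_rows(
  commands="0 0.0003 0 0 1;0 0.0006 0 0 1;0 0.0006 0 0 1",
)

```text
t: 9.0
ee_pos: [537.1, 156.2, 67.4]
orientation: [0.96, 0.281, 0.0, 0.0]
wrist_force: [2.3, 1.4, -2.6]
finger_gap: 27.7
```

The vertical force is gone, so it may have dropped in. I'll ease down.

Emit:
send_rows(
  commands="0 0 0.0005 0 1;0 0 0.001 0 1;0 0 0.001 0 1",
)

```text
t: 9.38
ee_pos: [537.1, 156.3, 66.7]
orientation: [0.96, 0.281, 0.0, 0.0]
wrist_force: [3.6, 2.0, -2.0]
finger_gap: 27.7
```

It's in: 1.5 mm below the tip level with no vertical force. A side force of about 4 N pushes along tool +x, so I'll yield 0.4 mm that way and go on.

Emit:
send_rows(
  commands="0.0002 0 0 0 1;0.0004 0 0.0005 0 1;0.0004 0 0.001 0 1;0.0004 0 0.001 0 1",
)

```text
t: 9.88
ee_pos: [537.2, 156.5, 65.7]
orientation: [0.96, 0.281, -0.0, 0.0]
wrist_force: [2.3, -0.0, -1.4]
finger_gap: 27.6
```

Emit:
send_rows(
  commands="0 0 0.0005 0 1;0 0 0.001 0 1;0 0 0.001 0 1",
)

```text
t: 10.25
ee_pos: [537.2, 156.5, 64.7]
orientation: [0.96, 0.281, -0.0, 0.0]
wrist_force: [2.7, -0.6, -1.6]
finger_gap: 27.8
```

Emit:
send_rows(
  commands="0.0001 0.0001 0.0005 0 1;0.0002 0.0002 0.001 0 1;0.0002 0.0002 0.0015 0 1;0.0002 0.0002 0.0015 0 1",
)

```text
t: 10.75
ee_pos: [537.3, 156.5, 63.1]
orientation: [0.96, 0.281, -0.0, 0.0]
wrist_force: [1.0, -0.6, -1.3]
finger_gap: 27.9
```

Emit:
send_rows(
  commands="0 0 0.0005 0 1;0 0 0.001 0 1;0 0 0.001 0 1",
)

```text
t: 11.12
ee_pos: [537.3, 156.5, 62.2]
orientation: [0.96, 0.281, -0.0, 0.0]
wrist_force: [0.7, -2.5, 2.2]
finger_gap: 27.8
```

The catch starts to resist, with about 4 N net. I'll continue gently.

Emit:
send_rows(
  commands="0 0.0002 0.0005 0 1;0 0.0002 0.001 0 1;0 0.0002 0.001 0 1",
)

```text
t: 11.5
ee_pos: [537.3, 156.4, 61.0]
orientation: [0.96, 0.281, -0.0, -0.0]
wrist_force: [0.4, -2.1, 1.4]
finger_gap: 27.9
```

Emit:
send_rows(
  commands="0 0 0.0004 0 1;0 0 0.0008 0 1;0 0 0.0008 0 1",
)

```text
t: 11.88
ee_pos: [537.3, 156.4, 60.2]
orientation: [0.96, 0.281, -0.0, 0.0]
wrist_force: [-0.2, -1.6, 0.1]
finger_gap: 27.5
```

Emit:
send_rows(
  commands="0 0.0001 0.0005 0 1;0 0.0001 0.001 0 1;0 0.0001 0.001 0 1",
)

```text
t: 12.25
ee_pos: [537.4, 156.3, 59.2]
orientation: [0.96, 0.281, -0.0, -0.0]
wrist_force: [-1.3, -0.9, -1.8]
finger_gap: 27.6
```

Emit:
send_rows(
  commands="0 0 0.0005 0 1;0 0 0.001 0 1;0 0 0.001 0 1",
)

```text
t: 12.62
ee_pos: [537.5, 156.2, 58.2]
orientation: [0.96, 0.281, -0.0, 0.0]
wrist_force: [-2.1, -1.0, -3.2]
finger_gap: 27.7
```

Emit:
send_rows(
  commands="0 0 0.0005 0 1;0 0 0.001 0 1;0 0 0.001 0 1",
)

```text
t: 13.0
ee_pos: [537.5, 156.2, 57.2]
orientation: [0.96, 0.281, -0.0, 0.0]
wrist_force: [-1.7, -2.3, -3.8]
finger_gap: 28.1
```

It's past the catch and now being drawn down. On to the plate.

Emit:
send_rows(
  commands="-0.0001 0 0.0005 0 1;-0.0003 0 0.001 0 1;-0.0003 0 0.0015 0 1;-0.0003 0 0.002 0 1;-0.0003 0 0.002 0 1",
)

```text
t: 13.62
ee_pos: [537.7, 156.4, 55.5]
orientation: [0.96, 0.281, 0.0, -0.0]
wrist_force: [-0.1, -0.1, -2.4]
finger_gap: 27.8
```

Emit:
send_rows(
  commands="0 0 0.0005 0 1;0 0 0.001 0 1;0 0 0.001 0 1",
)

```text
t: 14.0
ee_pos: [537.5, 156.3, 54.5]
orientation: [0.96, 0.281, 0.0, -0.0]
wrist_force: [0.1, -0.6, -2.6]
finger_gap: 27.9
```

Emit:
send_rows(
  commands="0 0 0.0005 0 1;0 0 0.001 0 1;0 0 0.001 0 1",
)

```text
t: 14.38
ee_pos: [537.5, 156.3, 54.1]
orientation: [0.96, 0.281, 0.0, 0.0]
wrist_force: [-2.4, -0.6, 6.2]
finger_gap: 27.6
```

Emit:
send_rows(
  commands="0 0 0.0004 0 1;0 0 0.0008 0 1;0 0 0.0008 0 1",
)

```text
t: 14.75
ee_pos: [537.5, 156.3, 54.1]
orientation: [0.96, 0.281, 0.0, 0.0]
wrist_force: [-5.3, -2.5, 16.5]
finger_gap: 27.6
```

There's firm contact at TCP 54.1 with about 18 N, so the knob is on the plate. Turning all the way with this grip would bring joint 7 to its limit (-2.87 against -2.74). I'll ease off, let go, lift, look, and regrip half a turn round.

Emit:
send_rows(
  commands="0 0 -0.0012 0 1;0 0 -0.0012 0 1;0 0 -0.0012 0 -0.1;0 0 -0.0012 0 -0.1;0 0 -0.0012 0 -0.1;0 0 -0.01 0 -0.1;0 0 -0.04 0 -0.1;-0.06 0 -0.09 0 -0.1;-0.06 0 -0.09 0 -0.1;-0.06 0 -0.09 0 -0.1",
)

```text
t: 16.0
ee_pos: [487.2, 123.6, 143.6]
orientation: [0.96, 0.28, 0.001, 0.0]
wrist_force: [-0.4, -0.1, 0.1]
finger_gap: 50.5
```

```bash
python3 - <<'E'
from h import *
st=manip.read_state();im=get_image("wrist");np.save("w6.npy",im);save(im,"w6.png",(190,50,340,190),5)
import pickle;pickle.dump(st,open("s6.pkl","wb"))
print(st["ee_pos"],st["orientation"],st["wrist_force"],st["joints"])
E
```

```text
[487.24554774 123.56338724 143.63279908] [9.59897766e-01 2.80348074e-01 1.08472627e-03 2.44355864e-04] [-0.42173668 -0.11138792  0.07658029] [-0.05652882  0.36090345 -0.38119519  1.94753457  0.17485816  0.86257311
 -1.53190064]
```

View pics/w6.png

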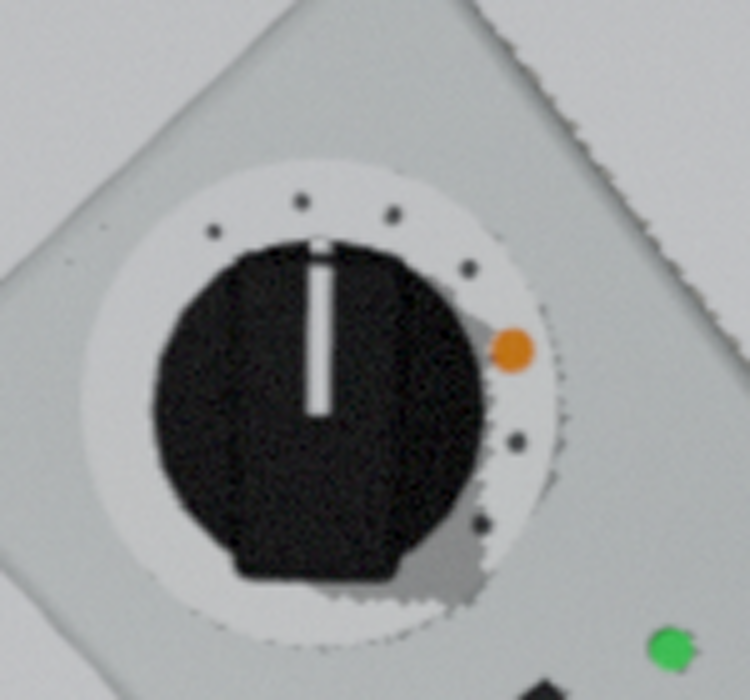

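The knob sits flat and centred on the dial plate. The pointer line is vertical in the crop at (318,245–415) and the orange dot is at (513,350). Now the half turn, staying high above the axis.

Emit:
send_rows(
  commands="0 0 0 -10 -0.1;0 0 0 -20 -0.1;0 0 0 -30 -0.1;0.01 0 0 -40 -0.1;0.02 0 0 -50 -0.1;0.03 0 0 -60 -0.1;0.04 0 0 -70 -0.1;0.05 0 0 -80 -0.1;0.0584 0 0 -90 -0.1;0.0584 0 0 -100 -0.1;0.0584 0 0 -110 -0.1;0.0584 0 0 -120 -0.1;0.0584 0 0 -130 -0.1;0.0584 0 0 -140 -0.1;0.0584 0 0 -150 -0.1;0.0584 0 0 -160 -0.1;0.0584 0 0 -170 -0.1;0.0584 0 0 -180 -0.1;0.0584 0 0 -180 -0.1;0.0584 0 0 -180 -0.1",
)

```text
t: 18.55
ee_pos: [536.1, 155.8, 142.0]
orientation: [-0.279, 0.96, 0.001, -0.0]
wrist_force: [0.0, 0.5, 0.7]
finger_gap: 50.2
```

```bash
python3 - <<'E'
from h import *
st=manip.read_state();im=get_image("wrist");np.save("w7.npy",im);save(im,"w7.png",None,1.5)
print(st["ee_pos"],st["orientation"],2*np.degrees(np.arctan2(st["orientation"][1],st["orientation"][0])),st["wrist_force"],st["joints"])
E
```

```text
[536.113362   155.75300866 141.9573662 ] [-2.78823498e-01  9.60342079e-01  6.30198053e-04 -3.89583370e-04] 212.38000900231722 [0.0054105  0.51869038 0.67371622] [ 0.35328565  0.67671197 -1.11285302  1.78021249  0.67109772  1.12288064
  1.15078357]
```

View pics/w7.png

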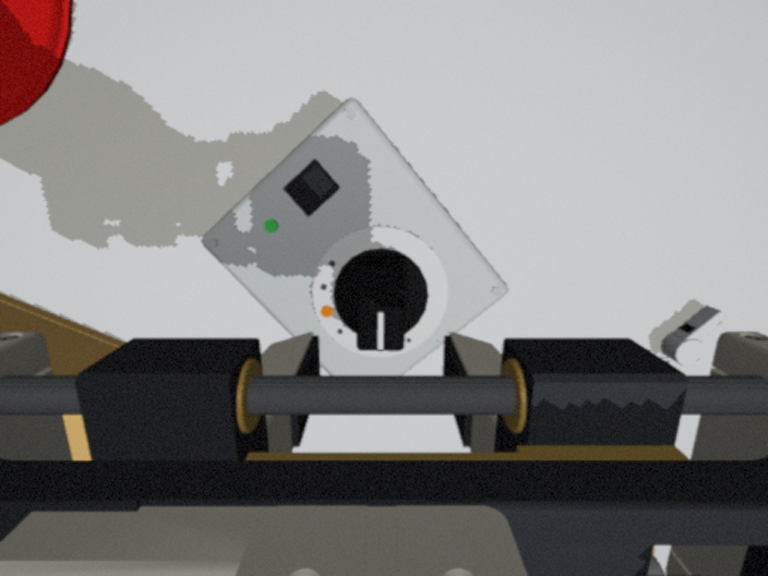

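The bar lies centred between the fingers (380 against 280/480 in the 1.5× picture) and aligned. I'll go down and close.

Emit:
send_rows(
  commands="0 0 0.03 0 -0.1;0 0 0.06 0 -0.1;0 0 0.078 0 -0.1;0 0 0.085 0 -0.1;0 0 0.0875 0 -0.1;0 0 0.0875 0 -0.1;0 0 0.0875 0 0.2;0 0 0.0875 0 0.35;0 0 0.0875 0 0.4;0 0 0.0875 0 1;0 0 0.0875 0 1;0 0 0.0875 0 1",
)

```text
t: 20.1
ee_pos: [536.1, 155.3, 55.3]
orientation: [-0.281, 0.96, -0.0, 0.0]
wrist_force: [-0.8, -0.6, 3.7]
finger_gap: 27.7
```

Emit:
send_rows(
  commands="0 0 0 4 1;0 0 0 8 1;0 0 0 12 1;0 0 0 16 1;0 0 0 20 1;0 0 0 20 1",
)

```text
t: 20.85
ee_pos: [536.7, 155.7, 55.3]
orientation: [-0.11, 0.994, 0.0, 0.001]
wrist_force: [2.3, 0.8, 0.3]
finger_gap: 27.8
```

Emit:
send_rows(
  commands="0 0 0 5 1;0 0 0 10 1;0 0 0 15 1;0 0 0 20 1;0 0 0 25 1;0 0 0 25 1",
)

```text
t: 21.6
ee_pos: [536.7, 155.5, 55.3]
orientation: [0.107, 0.994, 0.0, 0.001]
wrist_force: [4.6, 0.6, 0.3]
finger_gap: 27.9
```

```bash
python3 - <<'E'
from h import *
st=manip.read_state()
print(st["ee_pos"],2*np.degrees(np.arctan2(st["orientation"][1],st["orientation"][0])),st["wrist_force"],st["wrist_torque"],st["joints"])
E
```

```text
[536.74750332 155.53039255  55.29198788] 167.70660087331348 [4.61379858 0.63311165 0.34407765] [ 0.28248908 -1.05407965  0.03142818] [ 0.1970778   0.68777065 -0.84119575  1.86637923  0.6562285   0.88834961
  0.38927847]
```

Emit:
send_rows(
  commands="-0.0003 0 0 5 1;-0.0003 0 0 10 1;-0.0003 0 0 15 1;-0.0003 0 0 20 1;-0.0003 0 0 25 1;-0.0003 0 0 28 1;-0.0003 0 0 28 1;-0.0003 0 0 28 1;-0.0003 0 0 28 1",
)

```text
t: 22.72
ee_pos: [536.8, 155.4, 55.3]
orientation: [0.345, 0.939, 0.0, 0.0]
wrist_force: [5.2, 0.8, 2.2]
finger_gap: 27.9
```

```bash
python3 - <<'E'
from h import *
st=manip.read_state();im=get_image("wrist");save(im,"w8.png",None,1.5)
print(st["ee_pos"],2*np.degrees(np.arctan2(st["orientation"][1],st["orientation"][0])),st["wrist_force"],st["wrist_torque"],st["joints"])
E
```

```text
[536.77589408 155.3908622   55.31532603] 139.6786673440112 [5.24694065 0.83101436 2.22127162] [ 0.12048618 -1.12828577  0.04103638] [ 0.12565093  0.64491137 -0.72308138  1.87165114  0.56386523  0.83944667
 -0.02078131]
```

View pics/w8.png

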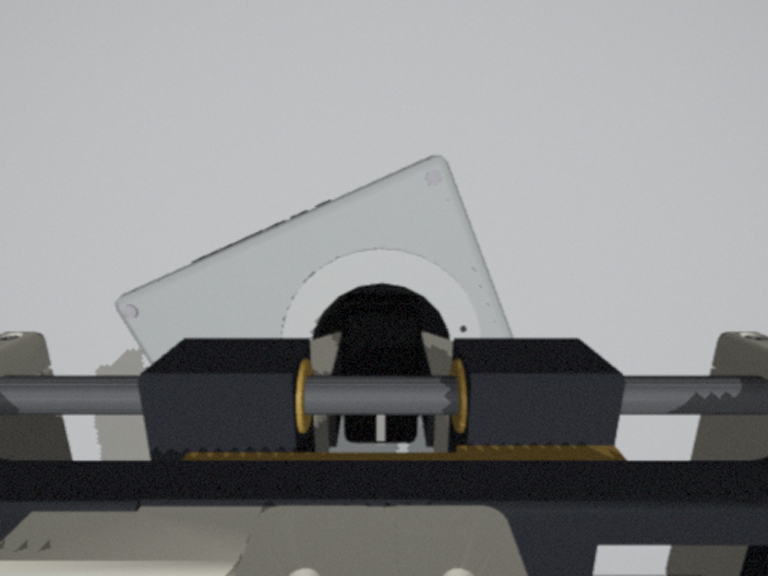

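The tool stands at 139.7°, i.e. the pointer at about -40°. I'll let go, lift straight up and look.

Emit:
send_rows(
  commands="0 0 0 0 0.3;0 0 0 0 -0.1;0 0 0 0 -0.1;0 0 0 0 -0.1;0 0 -0.01 0 -0.1;0 0 -0.04 0 -0.1;0 0 -0.09 0 -0.1;-0.06 0 -0.1 0 -0.1;-0.06 0 -0.1 0 -0.1;-0.06 0 -0.1 0 -0.1;-0.06 0 -0.1 0 -0.1",
)

```text
t: 24.15
ee_pos: [581.1, 117.2, 155.1]
orientation: [0.345, 0.939, -0.0, -0.0]
wrist_force: [-0.9, 0.0, 0.1]
finger_gap: 50.6
```

```bash
python3 - <<'E'
from h import *
st=manip.read_state();im=get_image("wrist");save(im,"w9.png",None,1.5);np.save("w9.npy",im);save(im,"w9z.png",(190,50,340,190),5)
import pickle;pickle.dump(st,open("s9.pkl","wb"))
print(st["ee_pos"],2*np.degrees(np.arctan2(st["orientation"][1],st["orientation"][0])),st["wrist_force"])
save(get_image("scene"),"s9.png",None,1.5)
E
```

```text
[581.10099796 117.21084689 155.09104269] 139.6935789220128 [-0.85665646  0.02239192  0.05076142]
```

View pics/w9z.png

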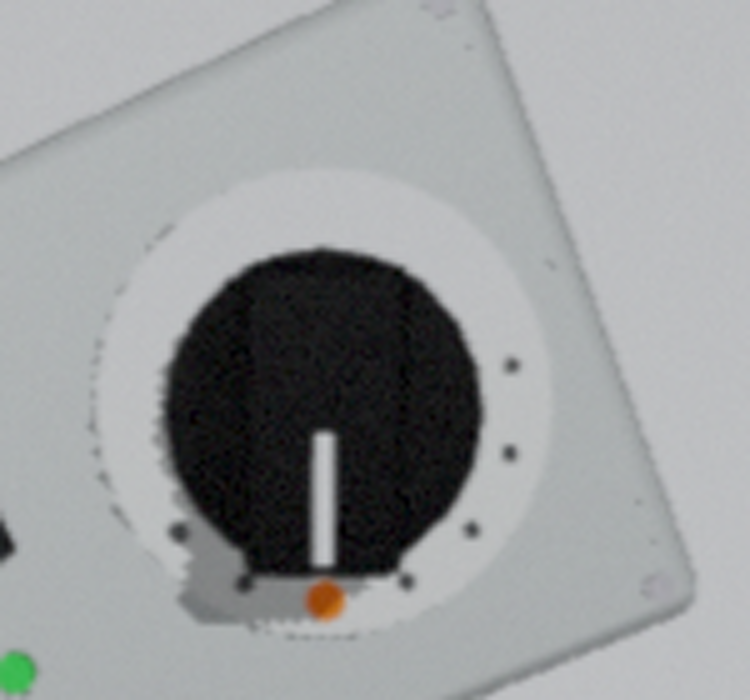

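View pics/s9.png

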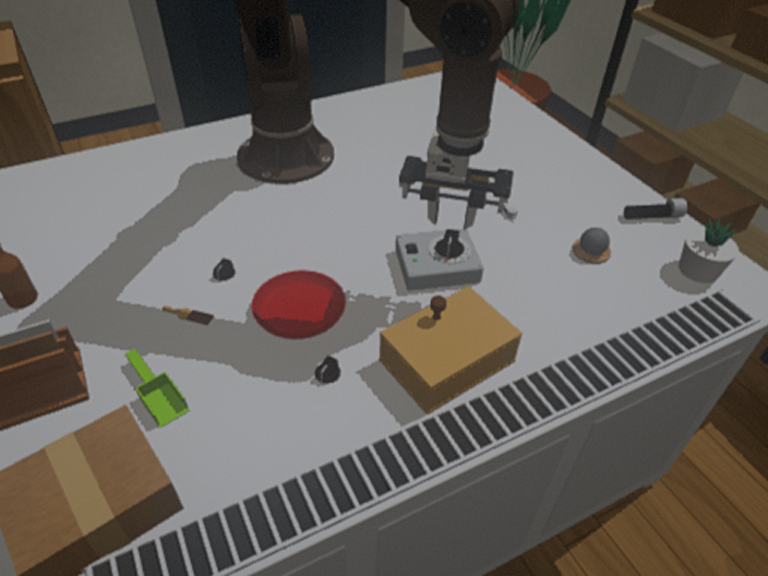

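The white line stands directly at the orange dot (line at column 323, dot at 325 in the crop). The skirt is concentric with the dial, and the scene picture shows the other things in their places. Handing in.

```bash
python3 - <<'E'
from h import *
print(manip.close_job())
E
```

```text
the job is handed in; nothing more can be done
None
```

The knob is back on the D-shaft, snapped home and turned so its white pointer line stands at the orange dot. I let go and handed the job in at about 24 s of the 64 s allowed.

**How it went:** I gripped the knob in the dish and found the shaft's flat with the wrist camera, at about 31–34° world. It rested on the tip first, and a sideways feel of about 1.2 mm under roughly 6 N let it drop in. It then passed the catch and came to the plate. One full turn with that grip would have passed joint 7's limit, so I let go, regripped half a turn round and turned it about 73°.

**Last checks:**
- **Pointer:** in the wrist picture the line points straight at the orange dot, with the tool at 139.7°, which puts the pointer at about -40°. The dot was measured at -40.1°.
- **Home:** firm contact came 14.0–14.6 mm below the tip contact, where 15 mm was expected. The knob's underside is therefore within about 1 mm of the plate by feel; I did not measure its height with a camera.
- **Forces:** the readings before it was home stayed at about 7 N or less. The final press on the plate was about 18 N, above the advised 15 N but below the 30 N limit. Forces were read only at the end of each move.
- **Surroundings:** in the scene picture the dish and the other things look undisturbed, by eye only.

**Disagreements:**
- The shaft position I corrected for camera bias was about 1.5 mm off to the side; the uncorrected one was nearer.
- Two readings of the flat's direction differed by 4°, inside the 8° tolerance.

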